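# Sort the ink tins by feel and put the tray back against the rail

### The arm

A 6-joint arm with a two-finger parallel gripper is mounted at the origin on the work surface. World frame = base frame: x ahead of the robot, y to its left, z up, the work surface at z = 0. Lengths are in m, angles in rad, forces in N, time in s.
With the tool pointing down it reaches from about 0.35 to 0.775 m from the base axis. Payload 5.5 kg.
Tool frame: the origin (TCP) lies on the centre line of the jaws, within the pads' length; the fingertips stand 17 mm ahead of it and the grasp point (between the pads) lies 2 mm behind it (ctrl.tcp_to_tips is the distance from the TCP to the fingertips, in m); z points along the fingers, y is the line along which they close (so a half turn about z gives the same grasp; the last joint's range is limited). The gripper opens to 85 mm and grips with 20 to 120 N. Pads are 22 mm wide; open, the fingers measure 114 mm over their backs; the gripper's body (76 mm by 85 mm) begins 54 mm behind the grasp point. The pads swing forward as they close: fully open they stand 13 mm farther back than shut.
Start: joints at [-0.14, 0.313, 0.046, 1.304, 0, 1.431], TCP at [0.575, -0, 0.248] pointing down, gripper open.
Joint ranges: [-2.76, 2.76], [-0.86, 1.69], [-1.03, 1.26], [-2.2, 2.34], [-1.47, 1.5], [-3.14, 3.14]. Speed limits (rad/s): [2.57, 2.57, 3.14, 3.14, 3.14, 3.14].

### API

Orientations are given as a 3x3 rotation matrix whose columns are the frame's x, y, z axes.
In Python, from station import readout, grab_frame, camera_model, ctrl gives the robot as it stands.
- The arm moves only by the tool move_arm, never from a script. Its argument "increments" is a list of rows, each a list of 5 numbers: the closure, from -1 (fully open) to 1 (shut), then the shift along the tool's x, y, z in m, then the turn about the tool's z in rad. In form: [[grip, x, y, z, spin], ...]. A call has 1 to 20 rows; each row is the pose to reach, as a shift and turn from the pose commanded when the call began, along the tool's axes at that moment; what a row does not reach only later rows make up. A row lasts 1/10 s, in which the tool goes at most 50 mm and 8.59 degrees, less where a joint would pass 70% of its speed; a pose out of reach is approached as far as the arm can. A call with a gripper value outside its range is refused whole. The fingers move at their own pace and stop on an object; "force" is the grip in N (left out, the last holds). Time passes only in rows, so rows that repeat a pose let the fingers close. It gives the time, the measured TCP pose, the force, the opening and the grip force at its end, in the units of the state.
- readout.read_state(): the state, without advancing time (a new reading comes with each control period).
- grab_frame(name): name is "scene" or "side" or "wrist"; returns (picture, depth): 420x560x3 uint8, blue, green, red; 420x560 float32, m along the optical axis (not along the pixel's ray), 0 where there is no reading.
- camera_model(name): a dict with "fx", "fy", "cx", "cy" (pixels), "R" (3x3) and "t" (3): a world point X has camera coordinates R X + t; the wrist camera has in their place "hand_eye" (4x4, takes a point from camera to tool coordinates, whose origin is the TCP and whose axes are the flange's). Camera axes: x right, y down, z forward; pixel columns grow to the right and rows downward; lengths in m; the calibration is good to about 2 mm. A picture is of the moment at which its call begins: read the wrist's pose just before it. camera_model takes no time and is no camera call.
- ctrl.hand_in(): hands the job in; it is judged then, once.
The state is a dict: "time": time; "joint_positions": joint angles; "qvel": joint speeds; "joint_efforts": joint torques, N m; "tool_pos": TCP position; "tcp_rot": TCP orientation; "force": force on the tool from outside, world axes, zero at the start; "ft_torque": the same for the moment, N m; "opening": opening from 0.0 (shut) to 1.0 (fully open); "grasp_force": force on a finger pad.
Only numpy, scipy, OpenCV 4.12 (cv2) and the standard library are available. Lean on these libraries where they do the work, as an engineer would, in place of code of your own. Each camera call takes 0.05 s, during which the arm holds its last target. There are 200 camera calls.

### The job

The ink tins left out on the bench all look alike: lift each one to feel whether it is full or empty, stand the full ones upright in the aluminium tray and put the empties in the black scrap tub. When every tin is sorted, push the loaded tray back along the bench until you feel it stop flat against the steel back rail, without ramming it, and leave everything else on the bench where it is.

Things in the scene. Friction and masses are not known exactly. Their poses are not given: they have to be found in the camera images.
- tin_1: closed round ink tin of bare steel with a lever lid, 59 mm in diameter (60 mm over the rims), 66 mm tall, standing upright on the bench. Origin at the centre of its underside, z up. Full it weighs 340 to 440 g, empty 55 to 85 g; all tins look the same and the number has nothing to do with what is inside; only its weight tells. None if there is no such tin today (four or five are out).
- tin_2: closed round ink tin of bare steel with a lever lid, 59 mm in diameter (60 mm over the rims), 66 mm tall, standing upright on the bench. Origin at the centre of its underside, z up. Full it weighs 340 to 440 g, empty 55 to 85 g; all tins look the same and the number has nothing to do with what is inside; only its weight tells. None if there is no such tin today (four or five are out).
- tin_3: closed round ink tin of bare steel with a lever lid, 59 mm in diameter (60 mm over the rims), 66 mm tall, standing upright on the bench. Origin at the centre of its underside, z up. Full it weighs 340 to 440 g, empty 55 to 85 g; all tins look the same and the number has nothing to do with what is inside; only its weight tells. None if there is no such tin today (four or five are out).
- tin_4: closed round ink tin of bare steel with a lever lid, 59 mm in diameter (60 mm over the rims), 66 mm tall, standing upright on the bench. Origin at the centre of its underside, z up. Full it weighs 340 to 440 g, empty 55 to 85 g; all tins look the same and the number has nothing to do with what is inside; only its weight tells. None if there is no such tin today (four or five are out).
- tin_5: closed round ink tin of bare steel with a lever lid, 59 mm in diameter (60 mm over the rims), 66 mm tall, standing upright on the bench. Origin at the centre of its underside, z up. Full it weighs 340 to 440 g, empty 55 to 85 g; all tins look the same and the number has nothing to do with what is inside; only its weight tells. None if there is no such tin today (four or five are out).
- tray: loose shallow tray of smooth aluminium, outside 120 mm (its x) by 320 mm (its y), floor 4 mm thick, rim 24 mm high and 4 mm thick all round, wire handles 36 mm high at the short ends; 360 to 590 g. Origin at the centre of its underside; its +x side faces the back rail. It slides on the bench with 1 to 2.5 N empty, 4 to 8 N under three full tins.
- tray_back (a point): middle of the outer face of the tray's far long side (the one that meets the rail), 60 mm from the tray's origin along its +x, 12 mm up.
- rail: back rail: a steel angle screwed to the bench, 460 mm long (its y), upright face 35 mm high that faces the robot; origin at bench level in the middle of that face, so the face is the plane x = 0 of its frame and the bench in front of it is -x. It does not move.
- tub: fixed black plastic scrap tub, open on top, outside 250 mm (its x) by 200 mm (its y) by 85 mm high, walls and floor 5 mm (a rim lip of 10 mm outside). Origin at the centre of its underside.
- jar: amber glass jar with a steel lid, 62 mm in diameter, 85 mm tall, standing among the tins; to be left alone. Origin at the centre of its underside.
- tape: roll of paper tape lying flat, 68 mm in diameter, 24 mm high, among the tins; to be left alone. Origin at the centre of its underside.
- brayer: ink brayer (rubber roller 38 mm thick and 90 mm wide at its origin, wooden handle 100 mm long towards its -x, overall 180 mm); to be left alone.
- clamp: G-clamp lying flat, about 80 mm by 150 mm and 18 mm high, screw along its y; to be left alone.
- crayon_box: small cardboard box of crayons, 50 x 90 x 18 mm; to be left alone.

How it is judged:
On the way, in this order (a step that is already met when the one before it is completed fails the run):
1. every tin out today is sorted by weight: the full ones stand upright in the tray, the empties are in the scrap tub, all let go (((x of tin_1 in the frame of tray between -0.035 and 0.035 m and y of tin_1 in the frame of tray between -0.135 and 0.135 m and z of tin_1 in the frame of tray below 0.012 m and angle between tin_1's own z axis and vertical below 0.12 rad and contact force between tin_1 and tray above 2.5 N and contact force between tin_1 and the fingers below 0.3 N) or (x of tin_1 in the frame of tub between -0.12 and 0.12 m and y of tin_1 in the frame of tub between -0.095 and 0.095 m and z of tin_1 in the frame of tub below 0.085 m and contact force between tin_1 and tub below 2.5 N and contact force between tin_1 and the fingers below 0.3 N)) and ((x of tin_2 in the frame of tray between -0.035 and 0.035 m and y of tin_2 in the frame of tray between -0.135 and 0.135 m and z of tin_2 in the frame of tray below 0.012 m and angle between tin_2's own z axis and vertical below 0.12 rad and contact force between tin_2 and tray above 2.5 N and contact force between tin_2 and the fingers below 0.3 N) or (x of tin_2 in the frame of tub between -0.12 and 0.12 m and y of tin_2 in the frame of tub between -0.095 and 0.095 m and z of tin_2 in the frame of tub below 0.085 m and contact force between tin_2 and tub below 2.5 N and contact force between tin_2 and the fingers below 0.3 N)) and ((x of tin_3 in the frame of tray between -0.035 and 0.035 m and y of tin_3 in the frame of tray between -0.135 and 0.135 m and z of tin_3 in the frame of tray below 0.012 m and angle between tin_3's own z axis and vertical below 0.12 rad and contact force between tin_3 and tray above 2.5 N and contact force between tin_3 and the fingers below 0.3 N) or (x of tin_3 in the frame of tub between -0.12 and 0.12 m and y of tin_3 in the frame of tub between -0.095 and 0.095 m and z of tin_3 in the frame of tub below 0.085 m and contact force between tin_3 and tub below 2.5 N and contact force between tin_3 and the fingers below 0.3 N)) and ((x of tin_4 in the frame of tray between -0.035 and 0.035 m and y of tin_4 in the frame of tray between -0.135 and 0.135 m and z of tin_4 in the frame of tray below 0.012 m and angle between tin_4's own z axis and vertical below 0.12 rad and contact force between tin_4 and tray above 2.5 N and contact force between tin_4 and the fingers below 0.3 N) or (x of tin_4 in the frame of tub between -0.12 and 0.12 m and y of tin_4 in the frame of tub between -0.095 and 0.095 m and z of tin_4 in the frame of tub below 0.085 m and contact force between tin_4 and tub below 2.5 N and contact force between tin_4 and the fingers below 0.3 N)) and ((x of tin_5 in the frame of tray between -0.035 and 0.035 m and y of tin_5 in the frame of tray between -0.135 and 0.135 m and z of tin_5 in the frame of tray below 0.012 m and angle between tin_5's own z axis and vertical below 0.12 rad and contact force between tin_5 and tray above 2.5 N and contact force between tin_5 and the fingers below 0.3 N) or (x of tin_5 in the frame of tub between -0.12 and 0.12 m and y of tin_5 in the frame of tub between -0.095 and 0.095 m and z of tin_5 in the frame of tub below 0.085 m and contact force between tin_5 and tub below 2.5 N and contact force between tin_5 and the fingers below 0.3 N))), for 0.3 s.
2. the loaded tray has been pushed up against the back rail and its contact felt (over 2 N between tray and rail) (contact force between tray and rail above 2 N and x of tray_back in the frame of rail above -0.006 m), for 0.1 s.
At the end, for the whole second after the job is handed in: Every tin is let go and at rest: each full one upright (within 0.12 rad) on the tray's floor, each empty one in the scrap tub. The tray stands still with the middle of its far side within 6 mm of the rail's face, square to it within 0.06 rad and not more than 130 mm off the middle of the rail (all of step 1 and x of tray_back in the frame of rail above -0.006 m and angle between the x axis of tray and the x axis of rail, either way round below 0.06 rad and y of tray in the frame of rail between -0.13 and 0.13 m and angle between tray's own z axis and vertical below 0.05 rad and linear speed of tray below 0.01 m/s); the robot touches nothing.
It fails at once if a bystander (jar, tape, brayer, clamp, crayon box) is shifted by more than 30 mm (distance of any of jar, tape, brayer, clamp, crayon_box from where it was at the start of the episode above 0.03 m).
It fails at once if the tray is rammed against the rail (over 60 N) (contact force between tray and rail above 60 N).
Of tin_1, tin_2, tin_3, tin_4, tin_5 only 4 to 5 are there at a start; the rules pass over those that are not, and their reading is None.
Of ink_1, ink_2, ink_3, ink_4, ink_5 only 2 to 3 are there at a start; the rules pass over those that are not, and their reading is None.
At some moment in a run one of tin_1, tin_2, tin_3, tin_4, tin_5, tray may be knocked a few centimetres aside while the robot is not near it.
It also fails if it takes over 208 s, if anything falls off the work surface, if the arm or the gripper's body presses on something with over 40 N, if the wrist force passes 120 N, or if a joint passes its speed limit or range.

## Working session

There is one attempt and no reset: what is moved stays moved. The work goes in short steps, Python scripts to look and compute and a tool call to move; the robot and the scene stay as the last step left them, time stands still between calls to the robot, and variables do not carry over. Pictures are saved under pics/ and viewed, at most 14 in all, crops included, and the job is handed in when it is done.

Besides the shell and the picture viewer there is one more tool, called as a command line: name --pt "numbers of a row" for each row, then --argument value for the rest. move_arm: Moves the arm, as the interface text tells. Its arguments: {"type":"object","properties":{"increments":{"type":"array"},"force":{"type":"number"}},"required":["increments"]}

```bash
mkdir -p pics; cat > h.py <<'E'
import numpy as np, cv2
from station import readout, grab_frame, camera_model, ctrl
def cloud(name):
    s=readout.read_state(); im,d=grab_frame(name); m=camera_model(name)
    v,u=np.mgrid[0:d.shape[0],0:d.shape[1]]
    P=np.stack([(u-m['cx'])/m['fx']*d,(v-m['cy'])/m['fy']*d,d],-1)
    if 'R' in m: W=(P-np.array(m['t']).ravel())@np.array(m['R'])
    else:
        H=np.array(m['hand_eye']); T=P@H[:3,:3].T+H[:3,3]
        W=T@np.array(s['tcp_rot']).T+np.array(s['tool_pos'])
    W[d<=0]=np.nan
    return im,d,W
E
python3 - <<'E'
from h import *
s=readout.read_state(); print({k:np.round(v,3).tolist() for k,v in s.items()}, ctrl.tcp_to_tips)
for n in ['scene','side']:
    im,d,W=cloud(n); cv2.imwrite(f'pics/{n}0.png',im); np.save(f'{n}0.npy',W)
    print(n,(d>0).mean())
    m=camera_model(n); print(np.round(-np.array(m['R']).T@np.array(m['t']).ravel(),3))
E
```

```text
{'time': 0.0, 'joint_positions': [-0.14, 0.314, 0.045, 1.304, -0.0, 1.431], 'qvel': [-0.001, 0.0, -0.001, 0.0, -0.0, -0.0], 'joint_efforts': [-0.003, -48.063, 29.853, 0.02, -0.0, -0.0], 'tool_pos': [0.575, 0.0, 0.247], 'tcp_rot': [[-0.0, 1.0, -0.002], [1.0, 0.0, 0.0], [0.0, -0.002, -1.0]], 'force': [-1.083, 0.204, -0.047], 'ft_torque': [-0.006, -0.07, -0.047], 'grasp_force': 0.0, 'opening': 1.0} 0.017
scene 0.9961989795918368
[0.998 0.451 0.974]
side 0.9960331632653061
[0.377 0.819 0.973]
```

View pics/scene0.png

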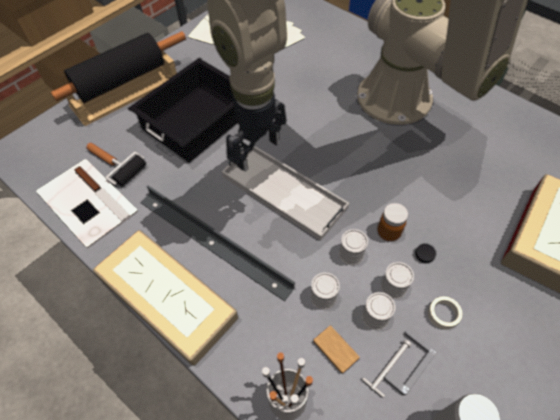

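View pics/side0.png

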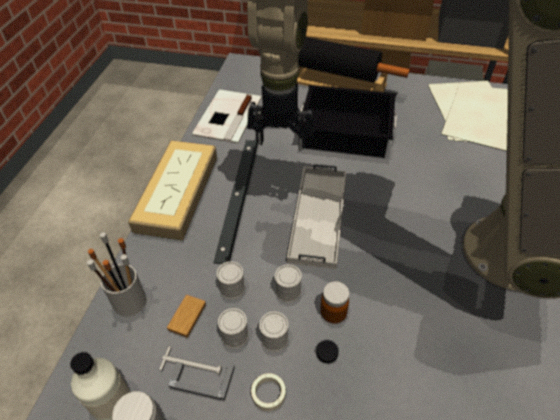

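The scene view shows four tins at about (355,242), (325,287), (399,276) and (380,306), with the jar at (393,220). The tray's centre is near (287,193), the rail runs from (150,190) to (290,290), and the tub is at (190,108). The side view shows the same four tins.

```bash
cat >> h.py <<'E'
def blobs(W,zl,zh,amin=60,box=(0.2,0.9,-0.5,0.6)):
    z=W[...,2]; x=W[...,0]; y=W[...,1]
    m=((z>zl)&(z<zh)&(x>box[0])&(x<box[1])&(y>box[2])&(y<box[3])).astype(np.uint8)
    n,l,st,c=cv2.connectedComponentsWithStats(m)
    for i in range(1,n):
        if st[i,4]<amin: continue
        p=W[l==i]; q=p[:,:2].astype(np.float32)
        (cx,cy),r=cv2.minEnclosingCircle(q); R=cv2.minAreaRect(q)
        print('px',c[i].round(),'n',st[i,4],'circ',np.round([cx,cy,r],3),'mean',p.mean(0).round(3),'rect',np.round(R[0],3),np.round(R[1],3),round(R[2],1))
E
python3 - <<'E'
from h import *
for n in ['scene','side']:
    W=np.load(n+'0.npy')
    for r in [(0.06,0.07),(0.078,0.09),(0.03,0.045),(0.018,0.03),(0.009,0.022)]:
        print(n,r); blobs(W,*r)
E
```

```text
scene (0.06, 0.07)
px [183.  86.] n 270 circ [ 0.451 -0.415  0.133] mean [ 0.424 -0.456  0.065] rect [ 0.426 -0.463] [0.115 0.265] 62.7
px [209. 129.] n 92 circ [ 0.487 -0.277  0.09 ] mean [ 0.49  -0.278  0.064] rect [ 0.487 -0.278] [0.18  0.006] 1.9
px [392. 224.] n 62 circ [0.401 0.257 0.028] mean [0.416 0.262 0.063] rect [0.412 0.261] [0.032 0.055] 19.8
px [530. 252.] n 416 circ [0.244 0.542 0.072] mean [0.277 0.532 0.067] rect [0.271 0.522] [0.144 0.074] 53.1
px [355. 241.] n 479 circ [0.51  0.223 0.031] mean [0.51  0.224 0.064] rect [0.51  0.223] [0.06  0.057] 33.8
px [400. 275.] n 546 circ [0.513 0.347 0.032] mean [0.513 0.347 0.064] rect [0.513 0.347] [0.06  0.058] 31.7
px [325. 285.] n 568 circ [0.639 0.243 0.031] mean [0.64  0.243 0.064] rect [0.639 0.243] [0.06  0.058] 38.9
px [380. 306.] n 610 circ [0.599 0.358 0.03 ] mean [0.6   0.358 0.064] rect [0.6   0.358] [0.059 0.058] 28.3
scene (0.078, 0.09)
px [181. 104.] n 1441 circ [ 0.457 -0.379  0.176] mean [ 0.485 -0.388  0.084] rect [ 0.457 -0.379] [0.276 0.226] 1.0
px [396. 213.] n 405 circ [0.397 0.256 0.029] mean [0.401 0
[... 10502 characters left out ...]
 0.282 0.015] rect [0.399 0.278] [0.058 0.022] 0.9
px [236. 341.] n 75 circ [0.598 0.365 0.028] mean [0.59  0.38  0.016] rect [0.591 0.375] [0.057 0.025] 31.8
px [274. 345.] n 73 circ [0.512 0.355 0.028] mean [0.508 0.371 0.016] rect [0.509 0.367] [0.056 0.024] 17.5
px [327. 350.] n 400 circ [0.398 0.358 0.024] mean [0.398 0.36  0.016] rect [0.398 0.358] [0.046 0.047] 26.7
px [197. 377.] n 1044 circ [0.654 0.465 0.081] mean [0.646 0.471 0.014] rect [0.655 0.468] [0.152 0.073] 2.1
px [268. 381.] n 83 circ [0.5   0.459 0.026] mean [0.503 0.45  0.016] rect [0.501 0.451] [0.052 0.024] 8.9
px [270. 404.] n 105 circ [0.495 0.48  0.032] mean [0.488 0.493 0.016] rect [0.492 0.489] [0.063 0.026] 19.7
```

The two views agree on the tin centres: A (0.510,0.225), B (0.640,0.244), C (0.513,0.349) and D (0.600,0.359). I'm going to tin A.

move_arm --pt "-1 0.05 -0.015 0.03 0" --pt "-1 0.1 -0.03 0.06 0" --pt "-1 0.15 -0.045 0.09 0" --pt "-1 0.2 -0.06 0.1 0" --pt "-1 0.225 -0.065 0.11 0" --pt "-1 0.225 -0.065 0.11 0" --pt "-1 0.225 -0.065 0.11 0" --pt "-1 0.225 -0.065 0.15 0" --pt "-1 0.225 -0.065 0.18 0" --pt "-1 0.225 -0.065 0.203 0" --pt "-1 0.225 -0.065 0.203 0" --pt "-1 0.225 -0.065 0.203 0" --pt "0.5 0.225 -0.065 0.203 0" --pt "0.5 0.225 -0.065 0.203 0" --pt "0.5 0.225 -0.065 0.203 0" --pt "0.5 0.225 -0.065 0.203 0" --force 40

```text
time: 1.7
tool_pos: [0.5117, 0.2251, 0.0473]
tcp_rot: [[0.0, 1.0, 0.004], [1.0, -0.0, 0.0], [0.0, 0.004, -1.0]]
force: [-0.4, -1.7, 7.1]
opening: 0.678
grasp_force: 43.2
```

move_arm --pt "0.5 0 0 -0.03 0" --pt "0.5 0 0 -0.06 0" --pt "0.5 0 0 -0.09 0" --pt "0.5 0 0 -0.12 0" --pt "0.5 0 0 -0.12 0" --pt "0.5 0 0 -0.12 0" --pt "0.5 0 0 -0.12 0" --pt "0.5 0 0 -0.12 0" --pt "0.5 0 0 -0.12 0" --pt "0.5 0 0 -0.12 0"

```text
time: 2.7
tool_pos: [0.5097, 0.2249, 0.1645]
tcp_rot: [[0.0, 1.0, -0.001], [1.0, -0.0, -0.0], [-0.0, -0.001, -1.0]]
force: [-0.7, -0.6, -1.5]
opening: 0.679
grasp_force: 43.3
```

```bash
python3 - <<'E'
from h import *
for n in ['scene','side']:
    im,d,W=cloud(n); cv2.imwrite(f'pics/{n}1.png',im)
    for r in [(0.06,0.07),(0.018,0.03)]: 
        print(n,r); blobs(W,*r,amin=300,box=(0.35,0.72,-0.25,0.5))
s=readout.read_state(); print(np.round(s['force'],2),np.round(s['tool_pos'],4))
E
```

```text
scene (0.06, 0.07)
px [400. 275.] n 554 circ [0.513 0.346 0.031] mean [0.513 0.348 0.064] rect [0.514 0.347] [0.059 0.06 ] 81.7
px [326. 285.] n 566 circ [0.638 0.243 0.031] mean [0.639 0.243 0.064] rect [0.639 0.243] [0.059 0.058] 38.2
px [380. 306.] n 605 circ [0.6   0.357 0.031] mean [0.6   0.358 0.064] rect [0.6   0.357] [0.06  0.058] 53.6
scene (0.018, 0.03)
px [284. 188.] n 727 circ [ 0.481 -0.018  0.17 ] mean [ 0.482 -0.019  0.023] rect [ 0.48  -0.018] [0.125 0.322] 3.7
px [446. 311.] n 353 circ [0.498 0.467 0.034] mean [0.499 0.467 0.024] rect [0.498 0.467] [0.066 0.067] 41.2
side (0.06, 0.07)
px [230. 272.] n 463 circ [0.639 0.244 0.032] mean [0.64  0.245 0.064] rect [0.64  0.245] [0.057 0.063] 15.7
px [232. 321.] n 585 circ [0.6   0.36  0.031] mean [0.6   0.361 0.064] rect [0.6  0.36] [0.059 0.06 ] 17.8
px [273. 324.] n 587 circ [0.515 0.35  0.031] mean [0.514 0.35  0.064] rect [0.514 0.35 ] [0.06  0.059] 89.8
side (0.018, 0.03)
px [331. 219.] n 317 circ [ 0.464 -0.017  0.166] mean [ 0.445 -0.003  0.023] rect [ 0.462 -0.016] [0.089 0.325] 4.9
px [268. 389.] n 401 circ [0.498 0.469 0.035] mean [0.498 0.469 0.023] rect [0.498 0.467] [0.065 0.066] 89.3
[-0.21  0.38 -0.19] [0.5099 0.225  0.1649]
```

```bash
cat >> h.py <<'E'
def weigh(n=10):
    f=[]
    for _ in range(n):
        grab_frame('wrist'); f.append(readout.read_state()['force'])
    f=np.array(f); print('force',f.mean(0).round(2),'sd',f.std(0).round(2))
E
python3 -c "from h import *; weigh()"
```

```text
force [-0.08 -0.16 -0.75] sd [0.39 0.64 0.43]
```

Tin A weighs about 0.75 N, so it is empty and goes to the tub.

move_arm --pt "0.5 -0.045 -0.008 0 0" --pt "0.5 -0.09 -0.015 0 0" --pt "0.5 -0.135 -0.022 0 0" --pt "0.5 -0.18 -0.03 0 0" --pt "0.5 -0.225 -0.037 0 0" --pt "0.5 -0.27 -0.045 0 0" --pt "0.5 -0.315 -0.052 0 0" --pt "0.5 -0.36 -0.06 0 0" --pt "0.5 -0.405 -0.067 0 0" --pt "0.5 -0.45 -0.075 0 0" --pt "0.5 -0.495 -0.083 0 0" --pt "0.5 -0.54 -0.09 0 0" --pt "0.5 -0.58 -0.097 0 0" --pt "0.5 -0.603 -0.1 0 0" --pt "0.5 -0.603 -0.1 0 0" --pt "0.5 -0.603 -0.1 0 0" --pt "0.5 -0.603 -0.1 0 0"

```text
time: 5.0
tool_pos: [0.41, -0.377, 0.1652]
tcp_rot: [[-0.001, 1.0, -0.0], [1.0, 0.001, 0.001], [0.001, -0.0, -1.0]]
force: [0.5, -0.1, -0.2]
opening: 0.682
grasp_force: 43.3
```

move_arm --pt "0.5 0 0 0.03 0" --pt "0.5 0 0 0.06 0" --pt "0.5 0 0 0.085 0" --pt "0.5 0 0 0.1 0" --pt "0.5 0 0 0.108 0" --pt "0.5 0 0 0.108 0" --pt "0.5 0 0 0.108 0" --pt "-0.7 0 0 0.108 0" --pt "-0.7 0 0 0.108 0" --pt "-0.7 0 0 0.108 0" --pt "-0.7 0 0 0.108 0" --pt "-0.7 0 0 0.06 0" --pt "-0.7 0 0 0.01 0" --pt "-0.7 0 0 -0.02 0" --pt "-0.7 0 0 -0.02 0"

```text
time: 6.5
tool_pos: [0.412, -0.3805, 0.1909]
tcp_rot: [[0.0, 1.0, 0.006], [1.0, -0.0, -0.008], [-0.008, 0.006, -1.0]]
force: [0.0, -0.6, -0.2]
opening: 0.851
grasp_force: 0.0
```

move_arm --pt "-1 0.045 0.016 0 0" --pt "-1 0.09 0.033 0 0" --pt "-1 0.135 0.05 0 0" --pt "-1 0.18 0.066 0 0" --pt "-1 0.225 0.083 0 0" --pt "-1 0.27 0.1 0 0" --pt "-1 0.315 0.116 0 0" --pt "-1 0.36 0.133 0 0" --pt "-1 0.405 0.15 0 0" --pt "-1 0.45 0.166 0 0" --pt "-1 0.495 0.183 0 0" --pt "-1 0.54 0.2 0 0" --pt "-1 0.58 0.215 0.02 0" --pt "-1 0.622 0.23 0.04 0" --pt "-1 0.622 0.23 0.05 0" --pt "-1 0.622 0.23 0.05 0" --pt "-1 0.622 0.23 0.05 0"

```text
time: 8.2
tool_pos: [0.6394, 0.243, 0.1347]
tcp_rot: [[0.001, 1.0, -0.002], [1.0, -0.001, -0.001], [-0.001, -0.002, -1.0]]
force: [0.7, -0.4, -0.1]
opening: 1.0
grasp_force: 0.0
```

```bash
python3 - <<'E'
from h import *
s=readout.read_state(); print(np.round(s['tool_pos'],4))
im,d,W=cloud('side'); cv2.imwrite('pics/side2.png',im)
blobs(W,0.06,0.07,amin=150,box=(0.35,0.72,-0.25,0.5))
im,d,W=cloud('scene'); blobs(W,0.06,0.07,amin=150,box=(0.35,0.72,-0.25,0.5)); blobs(W,0.018,0.03,amin=400,box=(0.35,0.72,-0.25,0.5)); 
print('tub'); blobs(W,0.05,0.08,amin=30,box=(0.345,0.57,-0.47,-0.29))
E
```

```text
[0.6394 0.243  0.1347]
px [230. 272.] n 478 circ [0.639 0.244 0.031] mean [0.64  0.245 0.064] rect [0.64  0.245] [0.057 0.06 ] 17.0
px [232. 321.] n 590 circ [0.601 0.361 0.031] mean [0.6   0.36  0.064] rect [0.6  0.36] [0.058 0.06 ] 16.0
px [273. 324.] n 579 circ [0.514 0.35  0.031] mean [0.514 0.35  0.064] rect [0.514 0.35 ] [0.058 0.06 ] 48.6
px [400. 275.] n 555 circ [0.513 0.346 0.031] mean [0.513 0.348 0.064] rect [0.514 0.347] [0.058 0.059] 50.4
px [328. 287.] n 453 circ [0.639 0.243 0.031] mean [0.638 0.249 0.064] rect [0.637 0.249] [0.06  0.045] 15.2
px [380. 306.] n 609 circ [0.6   0.358 0.031] mean [0.599 0.358 0.064] rect [0.6   0.358] [0.059 0.059] 78.0
px [266. 181.] n 506 circ [ 0.483 -0.033  0.156] mean [ 0.496 -0.068  0.023] rect [ 0.481 -0.035] [0.126 0.293] 4.0
tub
px [205.  96.] n 356 circ [ 0.411 -0.379  0.032] mean [ 0.414 -0.375  0.066] rect [ 0.412 -0.379] [0.062 0.058] 36.9
```

Tin A is standing in the tub, and nothing else has moved. Next I grip and lift tin B.

move_arm --pt "-1 0.001 0.001 0.03 0" --pt "-1 0.001 0.001 0.06 0" --pt "-1 0.001 0.001 0.088 0" --pt "-1 0.001 0.001 0.088 0" --pt "-1 0.001 0.001 0.088 0" --pt "0.5 0.001 0.001 0.088 0" --pt "0.5 0.001 0.001 0.088 0" --pt "0.5 0.001 0.001 0.088 0" --pt "0.5 0.001 0.001 0.088 0" --pt "0.5 0.001 0.001 0.06 0" --pt "0.5 0.001 0.001 0.03 0" --pt "0.5 0.001 0.001 0 0" --pt "0.5 0.001 0.001 -0.03 0" --pt "0.5 0.001 0.001 -0.03 0" --pt "0.5 0.001 0.001 -0.03 0" --pt "0.5 0.001 0.001 -0.03 0"

```text
time: 9.9
tool_pos: [0.6404, 0.2449, 0.1642]
tcp_rot: [[-0.0, 1.0, -0.002], [1.0, 0.0, -0.0], [-0.0, -0.002, -1.0]]
force: [-0.4, -0.2, 0.1]
opening: 0.677
grasp_force: 43.2
```

```bash
python3 -c "from h import *; weigh()"
```

```text
force [-0.29  0.06 -1.29] sd [0.61 0.4  0.57]
```

```bash
python3 -c "from h import *; weigh(14); print(readout.read_state()['tool_pos'])"
```

```text
force [ 0.18 -0.11 -0.66] sd [0.24 0.46 0.41]
[0.64106415 0.24495067 0.16533272]
```

Tin B averages about 0.9 N, so it is empty too and goes to the tub.

move_arm --pt "0.5 -0.045 -0.01 0 0" --pt "0.5 -0.09 -0.019 0 0" --pt "0.5 -0.135 -0.028 0 0" --pt "0.5 -0.18 -0.037 0 0" --pt "0.5 -0.225 -0.047 0 0" --pt "0.5 -0.27 -0.056 0 0" --pt "0.5 -0.315 -0.065 0 0" --pt "0.5 -0.36 -0.075 0 0" --pt "0.5 -0.405 -0.084 0 0" --pt "0.5 -0.45 -0.093 0 0" --pt "0.5 -0.495 -0.103 0 0" --pt "0.5 -0.54 -0.112 0 0" --pt "0.5 -0.585 -0.121 0 0" --pt "0.5 -0.623 -0.129 0 0" --pt "0.5 -0.623 -0.129 0 0" --pt "0.5 -0.623 -0.129 0 0" --pt "0.5 -0.623 -0.129 0 0"

```text
time: 12.8
tool_pos: [0.5121, -0.377, 0.1652]
tcp_rot: [[-0.001, 1.0, -0.0], [1.0, 0.001, 0.001], [0.001, -0.0, -1.0]]
force: [0.1, 0.2, -0.2]
opening: 0.679
grasp_force: 43.3
```

move_arm --pt "0.5 0 0 0.03 0" --pt "0.5 0 0 0.06 0" --pt "0.5 0 0 0.085 0" --pt "0.5 0 0 0.1 0" --pt "0.5 0 0 0.108 0" --pt "0.5 0 0 0.108 0" --pt "0.5 0 0 0.108 0" --pt "-0.6 0 0 0.108 0" --pt "-0.6 0 0 0.108 0" --pt "-0.6 0 0 0.108 0" --pt "-0.6 0 0 0.108 0" --pt "-0.6 0 0 0.06 0" --pt "-0.6 0 0 0.01 0" --pt "-0.6 0 0 -0.02 0" --pt "-0.6 0 0 -0.02 0"

```text
time: 14.3
tool_pos: [0.5143, -0.3803, 0.1916]
tcp_rot: [[0.0, 1.0, 0.008], [1.0, -0.0, -0.007], [-0.007, 0.008, -1.0]]
force: [-0.4, -0.9, 0.6]
opening: 0.796
grasp_force: 0.0
```

move_arm --pt "-1 0.045 0 0 -0.14" --pt "-1 0.09 0 0 -0.28" --pt "-1 0.135 0 0 -0.42" --pt "-1 0.18 0 0 -0.56" --pt "-1 0.225 0 0 -0.7" --pt "-1 0.27 0 0 -0.84" --pt "-1 0.315 0 0 -0.98" --pt "-1 0.36 0 0 -1.12" --pt "-1 0.405 0 0 -1.26" --pt "-1 0.45 0 0 -1.4" --pt "-1 0.495 0 0 -1.54" --pt "-1 0.54 0 0 -1.571" --pt "-1 0.585 0 0 -1.571" --pt "-1 0.63 0 0.0 -1.571" --pt "-1 0.675 0 0.02 -1.571" --pt "-1 0.71 0 0.04 -1.571" --pt "-1 0.726 0 0.05 -1.571" --pt "-1 0.726 0 0.05 -1.571" --pt "-1 0.726 0 0.05 -1.571"

```text
time: 16.2
tool_pos: [0.5117, 0.3473, 0.1348]
tcp_rot: [[-1.0, -0.0, -0.001], [-0.0, 1.0, -0.001], [0.001, -0.001, -1.0]]
force: [0.5, 0.4, 1.1]
opening: 1.001
grasp_force: 0.0
```

```bash
python3 - <<'E'
from h import *
s=readout.read_state(); print(np.round(s['tool_pos'],4),np.round(s['joint_positions'],2))
im,d,W=cloud('side'); cv2.imwrite('pics/side3.png',im)
blobs(W,0.06,0.07,amin=150,box=(0.35,0.72,-0.25,0.5))
im,d,W=cloud('scene'); cv2.imwrite('pics/scene3.png',im);blobs(W,0.06,0.07,amin=150,box=(0.35,0.72,-0.25,0.5)); blobs(W,0.018,0.03,amin=400,box=(0.35,0.72,-0.25,0.5)); 
print('tub'); blobs(W,0.05,0.08,amin=30,box=(0.345,0.57,-0.47,-0.29))
E
```

```text
[0.5117 0.3473 0.1348] [ 0.47  0.45 -0.03  1.09 -0.    0.47]
px [232. 321.] n 588 circ [0.601 0.36  0.031] mean [0.6   0.361 0.064] rect [0.6   0.361] [0.058 0.06 ] 16.9
px [277. 326.] n 358 circ [0.513 0.349 0.031] mean [0.505 0.353 0.064] rect [0.507 0.353] [0.061 0.045] 64.7
px [399. 275.] n 547 circ [0.513 0.348 0.031] mean [0.513 0.348 0.064] rect [0.513 0.347] [0.057 0.059] 81.9
px [380. 306.] n 605 circ [0.6   0.358 0.031] mean [0.6   0.358 0.064] rect [0.6   0.358] [0.059 0.058] 26.3
px [285. 189.] n 725 circ [ 0.479 -0.018  0.172] mean [ 0.482 -0.015  0.023] rect [ 0.48  -0.018] [0.124 0.322] 3.8
tub
px [205.  96.] n 351 circ [ 0.411 -0.378  0.032] mean [ 0.413 -0.375  0.066] rect [ 0.411 -0.38 ] [0.061 0.059] 87.5
px [178. 116.] n 375 circ [ 0.512 -0.378  0.033] mean [ 0.515 -0.375  0.066] rect [ 0.513 -0.378] [0.063 0.058] 49.9
```

move_arm --pt "-1 -0.002 0.001 0.03 0" --pt "-1 -0.002 0.001 0.06 0" --pt "-1 -0.002 0.001 0.088 0" --pt "-1 -0.002 0.001 0.088 0" --pt "-1 -0.002 0.001 0.088 0" --pt "0.5 -0.002 0.001 0.088 0" --pt "0.5 -0.002 0.001 0.088 0" --pt "0.5 -0.002 0.001 0.088 0" --pt "0.5 -0.002 0.001 0.088 0" --pt "0.5 -0.002 0.001 0.06 0" --pt "0.5 -0.002 0.001 0.03 0" --pt "0.5 -0.002 0.001 0 0" --pt "0.5 -0.002 0.001 -0.03 0" --pt "0.5 -0.002 0.001 -0.03 0" --pt "0.5 -0.002 0.001 -0.03 0" --pt "0.5 -0.002 0.001 -0.03 0"

```text
time: 17.9
tool_pos: [0.5134, 0.3487, 0.1644]
tcp_rot: [[-1.0, -0.0, -0.001], [-0.0, 1.0, -0.001], [0.001, -0.001, -1.0]]
force: [0.4, 0.5, -0.9]
opening: 0.684
grasp_force: 43.1
```

```bash
python3 -c "from h import *; weigh(14); print(readout.read_state()['tool_pos'])"
```

```text
force [-0.05  0.1  -0.69] sd [0.49 0.53 0.62]
[0.51407916 0.34896143 0.16532851]
```

View pics/scene3.png

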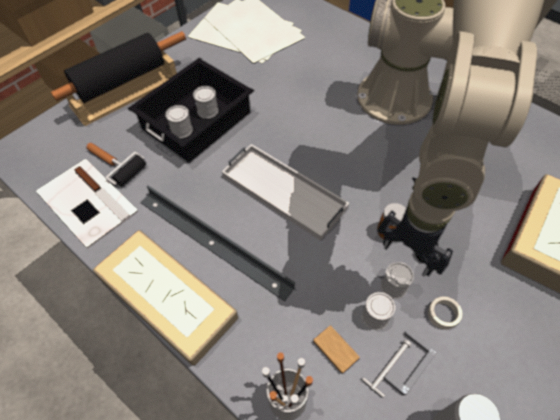

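View pics/side3.png

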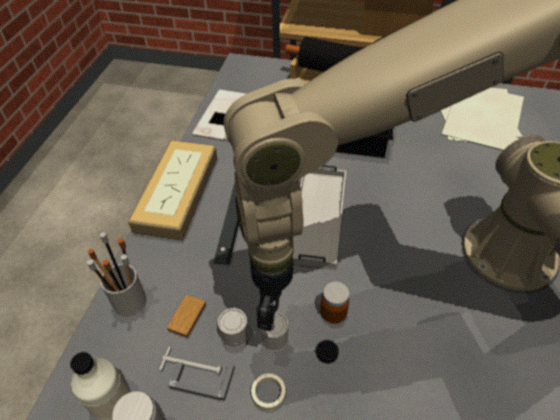

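Only four tins are visible and the third one also reads light, but at least two should be full. I'll check the sensing by comparing the joint torques at this same pose with and without the tin.

```bash
cat >> h.py <<'E'
def eff(n=8):
    f=[];g=[]
    for _ in range(n):
        grab_frame('wrist'); s=readout.read_state(); f.append(s['joint_efforts']); g.append(np.r_[s['force'],s['ft_torque']])
    print('eff',np.mean(f,0).round(2),np.std(f,0).round(2),'F',np.mean(g,0).round(2),'z',s['tool_pos'])
E
python3 -c "from h import *; eff()"
```

```text
eff [ -0.   -54.24  29.22   0.     0.    -0.  ] [0.   0.01 0.   0.   0.   0.  ] F [ 0.16 -0.39 -0.41  0.03 -0.01  0.02] z [0.51408405 0.34899247 0.16533807]
```

move_arm --pt "0.5 0 0 0.03 0" --pt "0.5 0 0 0.06 0" --pt "0.5 0 0 0.09 0" --pt "0.5 0 0 0.11 0" --pt "0.5 0 0 0.118 0" --pt "0.5 0 0 0.118 0" --pt "0.5 0 0 0.118 0" --pt "-1 0 0 0.118 0" --pt "-1 0 0 0.118 0" --pt "-1 0 0 0.118 0" --pt "-1 0 0 0.118 0" --pt "-1 0 0 0.08 0" --pt "-1 0 0 0.04 0" --pt "-1 0 0 0 0" --pt "-1 0 0 0 0" --pt "-1 0 0 0 0" --pt "-1 0 0 0 0" --pt "-1 0 0 0 0"

```text
time: 20.8
tool_pos: [0.5131, 0.3485, 0.1634]
tcp_rot: [[-1.0, -0.0, -0.003], [-0.0, 1.0, -0.002], [0.003, -0.002, -1.0]]
force: [-0.4, 0.5, -0.5]
opening: 0.999
grasp_force: 0.0
```

```bash
python3 -c "from h import *; eff()"
```

```text
eff [ 0.000e+00 -5.390e+01  2.892e+01  2.000e-02 -0.000e+00 -0.000e+00] [0.01 0.17 0.07 0.01 0.   0.  ] F [-0.15  0.12 -0.32 -0.01  0.01 -0.02] z [0.5140032  0.34895475 0.16508195]
```

The torque difference is 0.34 Nm at about 0.6 m, or roughly 0.6 N, so C really is empty. It goes in the tub at (0.4615,-0.432), between and behind the other two.

move_arm --pt "-1 0 0 0.04 0" --pt "-1 0 0 0.08 0" --pt "-1 0 0 0.118 0" --pt "-1 0 0 0.118 0" --pt "-1 0 0 0.118 0" --pt "0.5 0 0 0.118 0" --pt "0.5 0 0 0.118 0" --pt "0.5 0 0 0.118 0" --pt "0.5 0 0 0.118 0" --pt "0.5 0 0 0.08 0" --pt "0.5 0 0 0.04 0" --pt "0.5 0 0 0.0 0" --pt "0.5 0 0 -0.01 0" --pt "0.5 0 0 -0.01 0"

```text
time: 22.6
tool_pos: [0.5156, 0.3498, 0.1787]
tcp_rot: [[-1.0, -0.0, 0.006], [-0.0, 1.0, 0.003], [-0.006, 0.003, -1.0]]
force: [0.3, -1.1, -1.0]
opening: 0.678
grasp_force: 43.3
```

move_arm --pt "0.5 0.003 -0.045 0 0.14" --pt "0.5 0.006 -0.09 0 0.28" --pt "0.5 0.009 -0.135 0 0.42" --pt "0.5 0.012 -0.18 0 0.56" --pt "0.5 0.015 -0.225 0 0.7" --pt "0.5 0.018 -0.27 0 0.84" --pt "0.5 0.021 -0.315 0 0.98" --pt "0.5 0.024 -0.36 0 1.12" --pt "0.5 0.027 -0.405 0 1.26" --pt "0.5 0.03 -0.45 0 1.4" --pt "0.5 0.033 -0.495 0 1.54" --pt "0.5 0.036 -0.54 0 1.571" --pt "0.5 0.039 -0.585 0 1.571" --pt "0.5 0.042 -0.63 0 1.571" --pt "0.5 0.045 -0.675 0 1.571" --pt "0.5 0.048 -0.72 0 1.571" --pt "0.5 0.0525 -0.765 0 1.571" --pt "0.5 0.0525 -0.781 0 1.571" --pt "0.5 0.0525 -0.781 0 1.571" --pt "0.5 0.0525 -0.781 0 1.571"

```text
time: 24.6
tool_pos: [0.4609, -0.4311, 0.1734]
tcp_rot: [[0.001, 1.0, -0.002], [1.0, -0.001, 0.003], [0.003, -0.002, -1.0]]
force: [0.6, 1.5, -0.1]
opening: 0.677
grasp_force: 43.3
```

Next I lower C into the tub, release it, and go to tin D with the fingers along x.

move_arm --pt "0.5 0 0 0.03 0" --pt "0.5 0 0 0.06 0" --pt "0.5 0 0 0.09 0" --pt "0.5 0 0 0.108 0" --pt "0.5 0 0 0.115 0" --pt "0.5 0 0 0.115 0" --pt "0.5 0 0 0.115 0" --pt "-0.4 0 0 0.115 0" --pt "-0.4 0 0 0.115 0" --pt "-0.4 0 0 0.115 0" --pt "-0.4 0 0 0.115 0" --pt "-0.4 0 0 0.08 0" --pt "-0.4 0 0 0.03 0" --pt "-0.4 0 0 -0.01 0" --pt "-0.4 0 0 -0.01 0"

```text
time: 26.1
tool_pos: [0.464, -0.4349, 0.1927]
tcp_rot: [[0.0, 1.0, 0.008], [1.0, -0.0, -0.009], [-0.009, 0.008, -1.0]]
force: [0.6, -0.8, 0.8]
opening: 0.7
grasp_force: 0.0
```

move_arm --pt "-1 0.045 0.008 0 0" --pt "-1 0.09 0.016 0 0" --pt "-1 0.135 0.024 0 0" --pt "-1 0.18 0.032 0 0" --pt "-1 0.225 0.04 0 0" --pt "-1 0.27 0.048 0 0" --pt "-1 0.315 0.056 0 0" --pt "-1 0.36 0.064 0 0" --pt "-1 0.405 0.072 0 0" --pt "-1 0.45 0.08 0 0" --pt "-1 0.495 0.088 0 0" --pt "-1 0.54 0.096 0 0" --pt "-1 0.585 0.104 0 0" --pt "-1 0.63 0.112 0 0" --pt "-1 0.675 0.12 0 0" --pt "-1 0.72 0.128 0 0" --pt "-1 0.765 0.136 0.03 0" --pt "-1 0.791 0.139 0.05 0" --pt "-1 0.791 0.139 0.05 0" --pt "-1 0.791 0.139 0.05 0"

```text
time: 28.1
tool_pos: [0.5996, 0.3591, 0.1336]
tcp_rot: [[-0.001, 1.0, -0.003], [1.0, 0.001, -0.002], [-0.002, -0.003, -1.0]]
force: [0.1, -0.2, -0.3]
opening: 0.997
grasp_force: 0.0
```

```bash
python3 - <<'E'
from h import *
s=readout.read_state(); print(np.round(s['tool_pos'],4),np.round(s['joint_positions'],2))
im,d,W=cloud('side'); cv2.imwrite('pics/side4.png',im)
blobs(W,0.06,0.07,amin=150,box=(0.3,0.72,-0.25,0.5))
im,d,W=cloud('scene'); cv2.imwrite('pics/scene4.png',im);blobs(W,0.06,0.07,amin=150,box=(0.3,0.72,-0.25,0.5)); blobs(W,0.018,0.03,amin=400,box=(0.35,0.72,-0.25,0.5)); 
print('tub'); blobs(W,0.05,0.08,amin=30,box=(0.345,0.57,-0.47,-0.29))
cv2.imwrite('pics/c4.png',np.hstack([im,]))
E
```

```text
[0.5996 0.3591 0.1336] [ 0.43  0.61  0.22  1.19 -0.    1.99]
px [232. 321.] n 589 circ [0.601 0.361 0.031] mean [0.6   0.36  0.064] rect [0.6  0.36] [0.059 0.06 ] 21.3
px [385. 310.] n 302 circ [0.6  0.36 0.03] mean [0.601 0.371 0.064] rect [0.603 0.37 ] [0.033 0.06 ] 74.6
px [285. 188.] n 753 circ [ 0.478 -0.019  0.173] mean [ 0.481 -0.017  0.023] rect [ 0.48  -0.019] [0.124 0.324] 3.4
tub
px [205.  96.] n 358 circ [ 0.41  -0.378  0.033] mean [ 0.414 -0.375  0.066] rect [ 0.411 -0.378] [0.063 0.059] 66.1
px [179. 107.] n 703 circ [ 0.487 -0.401  0.066] mean [ 0.491 -0.397  0.067] rect [ 0.487 -0.402] [0.131 0.058] 43.1
```

View pics/side4.png

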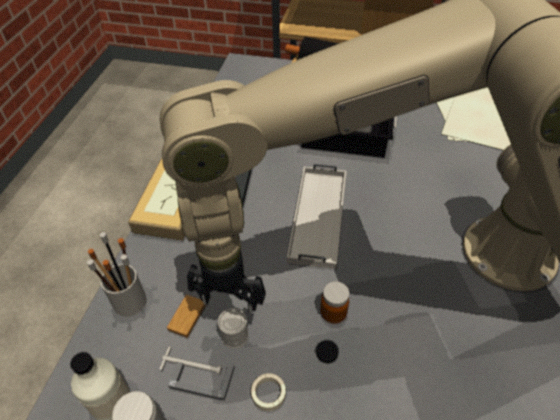

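The side view shows only tin D left, at (232,325), with the tray empty and no fifth tin. I'll take a torque baseline and then lift D.

```bash
python3 -c "from h import *; eff(4)"
```

```text
eff [ 3.900e-01 -6.195e+01  2.901e+01 -1.000e-02  1.000e-02 -0.000e+00] [0.18 0.3  0.11 0.   0.01 0.  ] F [ 0.44  0.06 -0.23  0.02  0.01 -0.  ] z [0.60150212 0.35793635 0.13680184]
```

move_arm --pt "-1 0.001 0 0.03 0" --pt "-1 0.001 0 0.06 0" --pt "-1 0.001 0 0.088 0" --pt "-1 0.001 0 0.088 0" --pt "-1 0.001 0 0.088 0" --pt "0.5 0.001 0 0.088 0" --pt "0.5 0.001 0 0.088 0" --pt "0.5 0.001 0 0.088 0" --pt "0.5 0.001 0 0.088 0" --pt "0.5 0.001 0 0.06 0" --pt "0.5 0.001 0 0.03 0" --pt "0.5 0.001 0 0 0" --pt "0.5 0.001 0 0 0" --pt "0.5 0.001 0 0 0" --pt "0.5 0.001 0 0 0" --pt "0.5 0.001 0 0 0"

```text
time: 30.0
tool_pos: [0.5995, 0.3594, 0.133]
tcp_rot: [[0.0, 1.0, -0.003], [1.0, -0.0, -0.002], [-0.002, -0.003, -1.0]]
force: [0.9, 0.2, -4.4]
opening: 0.677
grasp_force: 44.7
```

```bash
python3 -c "from h import *; eff(8)"
```

```text
eff [ 0.000e+00 -6.513e+01  3.052e+01  3.000e-02 -0.000e+00  0.000e+00] [0.01 0.19 0.07 0.01 0.   0.  ] F [ 0.03  0.2  -3.76  0.01  0.    0.  ] z [0.60066479 0.35997476 0.13514021]
```

D weighs about 3.8 N, so it is full. I'll place it in the tray's centre at (0.481,-0.017).

move_arm --pt "0.5 -0.04 -0.013 -0.02 0" --pt "0.5 -0.08 -0.026 -0.02 0" --pt "0.5 -0.12 -0.039 -0.02 0" --pt "0.5 -0.16 -0.051 -0.02 0" --pt "0.5 -0.2 -0.064 -0.02 0" --pt "0.5 -0.24 -0.076 -0.02 0" --pt "0.5 -0.28 -0.089 -0.02 0" --pt "0.5 -0.32 -0.102 -0.02 0" --pt "0.5 -0.36 -0.115 -0.01 0" --pt "0.5 -0.377 -0.12 0 0" --pt "0.5 -0.377 -0.12 0 0" --pt "0.5 -0.377 -0.12 0 0" --pt "0.5 -0.377 -0.12 0 0"

```text
time: 31.7
tool_pos: [0.4815, -0.0164, 0.136]
tcp_rot: [[-0.001, 1.0, 0.002], [1.0, 0.001, 0.0], [0.0, 0.002, -1.0]]
force: [0.3, 0.3, -3.6]
opening: 0.679
grasp_force: 46.0
```

```bash
python3 - <<'E'
from h import *
s=readout.read_state(); print(np.round(s['tool_pos'],4))
for n in ['scene','side']:
    im,d,W=cloud(n); cv2.imwrite(f'pics/{n}5.png',im)
    blobs(W,0.018,0.03,amin=200,box=(0.35,0.68,-0.25,0.22))
    print('any tin:'); blobs(W,0.058,0.07,amin=100,box=(-0.6,0.95,-0.9,0.9))
E
```

```text
[ 0.4815 -0.0164  0.136 ]
px [286. 193.] n 630 circ [ 0.481 -0.017  0.171] mean [ 0.491 -0.004  0.023] rect [ 0.48  -0.018] [0.124 0.322] 3.6
any tin:
px [188.  86.] n 346 circ [ 0.449 -0.39   0.143] mean [ 0.416 -0.445  0.064] rect [ 0.41  -0.445] [0.139 0.285] 54.4
px [205.  96.] n 221 circ [ 0.41  -0.379  0.032] mean [ 0.412 -0.377  0.067] rect [ 0.411 -0.379] [0.061 0.058] 44.2
px [394.  95.] n 167 circ [0.054 0.021 0.063] mean [0.06  0.024 0.064] rect [0.065 0.026] [0.044 0.127] 23.5
px [179. 107.] n 452 circ [ 0.488 -0.404  0.067] mean [ 0.49  -0.399  0.067] rect [ 0.487 -0.402] [0.132 0.059] 42.0
px [217. 122.] n 168 circ [ 0.454 -0.28   0.125] mean [ 0.457 -0.279  0.062] rect [ 0.454 -0.279] [0.249 0.008] 1.0
px [533. 235.] n 746 circ [0.169 0.535 0.139] mean [0.23  0.517 0.066] rect [0.193 0.494] [0.278 0.1  ] 30.7
px [392. 224.] n 103 circ [0.403 0.257 0.029] mean [0.416 0.262 0.062] rect [0.412 0.26 ] [0.034 0.057] 21.0
px [315. 231.] n 414 circ [ 0.475 -0.003  0.159] mean [0.478 0.051 0.023] rect [ 0.48  -0.002] [0.12  0.299] 3.6
any tin:
px [361. 108.] n 485 circ [ 0.4   -0.425  0.081] mean [ 0.421 -0.417  0.066] rect [ 0.41  -0.419] [0.146 0.126] 79.8
px [364. 138.] n 153 circ [ 0.397 -0.28   0.068] mean [ 0.396 -0.279  0.063] rect [ 0.397 -0.281] [0.135 0.013] 2.4
px [126. 296.] n 111 circ [0.857 0.334 0.038] mean [0.842 0.352 0.064] rect [0.845 0.347] [0.075 0.035] 43.0
px [109. 402.] n 126 circ [0.792 0.558 0.039] mean [0.775 0.57  0.064] rect [0.78  0.567] [0.077 0.03 ] 50.5
```

move_arm --pt "0.5 0 0 0.03 0" --pt "0.5 0 0 0.055 0" --pt "0.5 0 0 0.07 0" --pt "0.5 0 0 0.078 0" --pt "0.5 0 0 0.082 0" --pt "0.5 0 0 0.084 0" --pt "0.5 0 0 0.085 0" --pt "0.5 0 0 0.085 0" --pt "0.5 0 0 0.085 0"

```text
time: 32.7
tool_pos: [0.4826, -0.0164, 0.054]
tcp_rot: [[-0.001, 1.0, 0.005], [1.0, 0.001, -0.0], [-0.0, 0.005, -1.0]]
force: [-6.2, 4.3, 20.4]
opening: 0.679
grasp_force: 50.2
```

```bash
python3 - <<'E'
from h import *
gx,gy=np.meshgrid(np.arange(-0.2,0.85,0.03),np.arange(-0.75,0.76,0.03),indexing='ij')
G=np.stack([gx,gy,0*gx+0.066],-1); vis=np.zeros(gx.shape,bool)
fr=[(n,np.load(n+'0.npy')) for n in ('scene','side')]+[(n,cloud(n)[2]) for n in ('scene','side')]
for n,W in fr:
    m=camera_model(n); R=np.array(m['R']); t=np.array(m['t']).ravel()
    C=G@R.T+t; D=(W@R.T+t)[...,2]
    u=(m['fx']*C[...,0]/C[...,2]+m['cx']).round().astype(int); v=(m['fy']*C[...,1]/C[...,2]+m['cy']).round().astype(int)
    ok=(u>=0)&(u<560)&(v>=0)&(v<420)
    dd=D[v.clip(0,419),u.clip(0,559)]
    vis|=ok&(dd>C[...,2]-0.01)
r=np.hypot(gx,gy)
h=(~vis)&(r<0.85)&(r>0.3)
print(np.round(np.c_[gx[h],gy[h]],2).tolist())
s=readout.read_state(); print(np.round(s['tool_pos'],4),np.round(s['force'],2))
E
```

```text
[[-0.2, -0.75], [-0.2, -0.72], [-0.2, -0.69], [-0.2, -0.66], [-0.2, -0.63], [-0.2, -0.6], [-0.2, -0.57], [-0.2, -0.54], [-0.2, -0.51], [-0.2, -0.48], [-0.2, -0.45], [-0.2, -0.42], [-0.2, -0.39], [-0.2, -0.24], [-0.2, 0.39], [-0.2, 0.42], [-0.2, 0.45], [-0.2, 0.48], [-0.2, 0.51], [-0.2, 0.54], [-0.2, 0.57], [-0.2, 0.6], [-0.2, 0.63], [-0.2, 0.66], [-0.2, 0.69], [-0.2, 0.72], [-0.2, 0.75], [-0.17, -0.75], [-0.17, -0.72], [-0.17, -0.69], [-0.17, -0.66], [-0.17, -0.63], [-0.17, -0.6], [-0.17, -0.57], [-0.17, -0.54], [-0.17, -0.51], [-0.17, -0.48], [-0.17, -0.45], [-0.17, -0.42], [-0.17, 0.42], [-0.17, 0.45], [-0.17, 0.48], [-0.17, 0.51], [-0.17, 0.54], [-0.17, 0.57], [-0.17, 0.6], [-0.17, 0.63], [-0.17, 0.66], [-0.17, 0.69], [-0.17, 0.72], [-0.17, 0.75], [-0.14, -0.75], [-0.14, -0.72], [-0.14, -0.69], [-0.14, -0.66], [-0.14, -0.63], [-0.14, -0.6], [-0.14, -0.57], [-0.14, -0.54], [-0.14, -0.51], [-0.14, -0.48], [-0.14, -0.45], [-0.14, 0.42], [-0.14, 0.45], [-0.14, 0.48], [-0.14, 0.51], [-0.14, 0.54], [-0.14, 0.57], [-0.14, 0.6], [-0.14, 0.63], [-0.14, 0.66], [-0.14, 0.69], [-0.14, 0.72], 
[... 2429 characters left out ...]
.37, -0.3], [0.37, 0.66], [0.37, 0.69], [0.37, 0.72], [0.37, 0.75], [0.4, -0.72], [0.4, -0.69], [0.4, -0.66], [0.4, -0.63], [0.4, -0.6], [0.4, -0.51], [0.4, -0.3], [0.4, 0.24], [0.4, 0.27], [0.4, 0.66], [0.4, 0.69], [0.4, 0.72], [0.43, -0.72], [0.43, -0.69], [0.43, -0.66], [0.43, -0.63], [0.43, -0.6], [0.43, -0.3], [0.43, 0.69], [0.43, 0.72], [0.46, -0.69], [0.46, -0.66], [0.46, -0.63], [0.46, -0.6], [0.46, 0.69], [0.49, -0.69], [0.49, -0.66], [0.49, -0.63], [0.49, -0.6], [0.52, -0.66], [0.52, -0.63], [0.52, -0.6], [0.55, -0.63], [0.55, -0.48], [0.58, -0.48], [0.58, -0.45], [0.58, -0.42], [0.58, -0.39], [0.58, -0.36], [0.58, -0.33], [0.58, -0.3]]
[ 0.4826 -0.0164  0.054 ] [-6.56  3.38 19.94]
```

There is no plausible hiding place for a fifth tin, so four are out. I'll release D and retreat.

move_arm --pt "0.5 0 0 -0.003 0" --pt "0.5 0 0 -0.003 0" --pt "-0.6 0 0 -0.003 0" --pt "-0.6 0 0 -0.003 0" --pt "-0.6 0 0 -0.003 0" --pt "-0.6 0 0 -0.003 0" --pt "-0.6 0 0 -0.04 0" --pt "-0.6 0 0 -0.08 0" --pt "-0.6 0 0 -0.1 0" --pt "-0.6 0 0 -0.1 0"

```text
time: 33.8
tool_pos: [0.4831, -0.0175, 0.1535]
tcp_rot: [[0.0, 1.0, 0.006], [1.0, -0.0, -0.001], [-0.001, 0.006, -1.0]]
force: [-0.2, -0.6, 0.2]
opening: 0.798
grasp_force: 0.0
```

move_arm --pt "0 0.0 -0.03 0 -0.14" --pt "0 0 -0.06 0 -0.28" --pt "0 0 -0.09 0 -0.42" --pt "0 0 -0.105 0 -0.56" --pt "0 0 -0.105 0 -0.7" --pt "0 0 -0.105 0 -0.84" --pt "0 0 -0.105 0 -0.98" --pt "0 0 -0.105 0 -1.12" --pt "0 0 -0.105 0 -1.26" --pt "0 0 -0.105 0 -1.4" --pt "0 0 -0.105 0 -1.54" --pt "0 0 -0.105 0 -1.67" --pt "0 0 -0.105 0 -1.67" --pt "0 0 -0.105 0 -1.67"

```text
time: 35.2
tool_pos: [0.3752, -0.0169, 0.1495]
tcp_rot: [[-0.995, -0.096, -0.001], [-0.096, 0.995, 0.0], [0.001, 0.0, -1.0]]
force: [0.1, -0.2, 0.3]
opening: 0.505
grasp_force: 0.0
```

```bash
python3 - <<'E'
from h import *
s=readout.read_state(); print(np.round(s['tool_pos'],4),np.round(s['tcp_rot'],3).tolist(),s['opening'])
im,d,W=cloud('scene'); cv2.imwrite('pics/scene6.png',im)
im2,d,W2=cloud('side'); cv2.imwrite('pics/side6.png',im2)
for w in (W,W2):
    blobs(w,0.018,0.03,amin=150,box=(0.35,0.66,-0.25,0.22)); print('tin'); blobs(w,0.06,0.075,amin=100,box=(0.35,0.66,-0.25,0.22))
    m=(w[...,2]>0.012)&(w[...,2]<0.03)&(w[...,0]>0.66)&(w[...,0]<0.73)&(abs(w[...,1]+0.03)<0.2)
    p=w[m]; b=np.polyfit(p[:,1],p[:,0],1); print('rail x=%.4f*y+%.4f'%tuple(b), (p[:,0]-np.polyval(b,p[:,1])).std())
E
```

```text
[ 0.3752 -0.0169  0.1495] [[-0.995, -0.096, -0.001], [-0.096, 0.995, 0.0], [0.001, 0.0, -1.0]] 0.5050105450662694
px [284. 189.] n 717 circ [ 0.481 -0.018  0.17 ] mean [ 0.483 -0.016  0.023] rect [ 0.48  -0.018] [0.125 0.322] 3.5
tin
px [283. 177.] n 403 circ [ 0.481 -0.016  0.031] mean [ 0.482 -0.017  0.068] rect [ 0.481 -0.017] [0.06  0.057] 42.0
rail x=-0.0986*y+0.6893 0.0007127182739531163
px [317. 219.] n 533 circ [ 0.479 -0.016  0.172] mean [0.48  0.005 0.023] rect [ 0.481 -0.017] [0.12  0.326] 3.6
tin
px [319. 199.] n 364 circ [ 0.482 -0.016  0.032] mean [ 0.482 -0.014  0.067] rect [ 0.482 -0.016] [0.063 0.058] 77.9
rail x=-0.0976*y+0.6846 0.0008878861147658259
```

View pics/scene6.png

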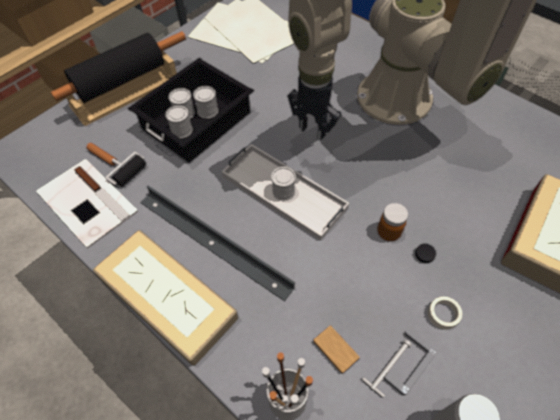

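The scene view shows D upright in the tray at (283,180) and three empties in the tub. The gripper is in front of the tray, aligned with the rail. I'll lower it and start pushing with two fingers.

move_arm --pt "0 0 0 0.04 0" --pt "0 0 0 0.08 0" --pt "0 0 0 0.11 0" --pt "0 0 0 0.122 0" --pt "0 0 0 0.122 0" --pt "0 0 0 0.122 0" --pt "0 -0.005 0 0.122 0" --pt "0 -0.01 0 0.122 0" --pt "0 -0.015 0 0.122 0" --pt "0 -0.02 0 0.122 0" --pt "0 -0.024 0 0.122 0" --pt "0 -0.028 0 0.122 0" --pt "0 -0.032 0 0.122 0" --pt "0 -0.036 0 0.122 0" --pt "0 -0.04 0 0.122 0" --pt "0 -0.044 0 0.122 0" --pt "0 -0.048 0 0.122 0" --pt "0 -0.052 0 0.122 0" --pt "0 -0.056 0 0.122 0" --pt "0 -0.06 0 0.122 0"

```text
time: 37.3
tool_pos: [0.433, -0.011, 0.0277]
tcp_rot: [[-0.995, -0.099, -0.005], [-0.099, 0.995, -0.0], [0.005, 0.0, -1.0]]
force: [-5.4, 0.1, 2.6]
opening: 0.507
grasp_force: 2.9
```

```bash
cat > look.py <<'E'
from h import *
s=readout.read_state(); print(np.round(s['tool_pos'],4),np.round(s['force'],1))
for n in ('scene','side'):
    im,d,w=cloud(n); cv2.imwrite('pics/%s_%.0f.png'%(n,s['time']*10),im)
    print(n); blobs(w,0.018,0.027,amin=200,box=(0.35,0.68,-0.25,0.25)); print('tin'); blobs(w,0.06,0.075,amin=100,box=(0.35,0.7,-0.25,0.22))
E
python3 look.py
```

```text
[ 0.433  -0.011   0.0277] [-5.4  0.1  2.6]
scene
px [279. 195.] n 729 circ [ 0.504 -0.014  0.17 ] mean [ 0.505 -0.015  0.023] rect [ 0.495 -0.015] [0.142 0.323] 5.6
tin
px [278. 184.] n 412 circ [ 0.507 -0.015  0.032] mean [ 0.507 -0.012  0.068] rect [ 0.506 -0.013] [0.061 0.058] 56.1
side
tin
px [308. 199.] n 364 circ [ 0.507 -0.01   0.032] mean [ 0.507 -0.01   0.067] rect [ 0.507 -0.011] [0.061 0.059] 85.4
```

move_arm --pt "0 -0.004 0 0 0" --pt "0 -0.008 0 0 0" --pt "0 -0.012 0 0 0" --pt "0 -0.016 0 0 0" --pt "0 -0.02 0 0 0" --pt "0 -0.024 0 0 0" --pt "0 -0.028 0 0 0" --pt "0 -0.032 0 0 0" --pt "0 -0.036 0 0 0" --pt "0 -0.04 0 0 0" --pt "0 -0.044 0 0 0" --pt "0 -0.048 0 0 0" --pt "0 -0.052 0 0 0" --pt "0 -0.056 0 0 0" --pt "0 -0.06 0 0 0" --pt "0 -0.064 0 0 0" --pt "0 -0.068 0 0 0" --pt "0 -0.072 0 0 0" --pt "0 -0.076 0 0 0" --pt "0 -0.08 0 0 0"

```text
time: 39.4
tool_pos: [0.5153, -0.0031, 0.0283]
tcp_rot: [[-0.995, -0.099, 0.0], [-0.099, 0.995, -0.0], [-0.0, -0.0, -1.0]]
force: [-3.5, 0.3, -1.1]
opening: 0.501
grasp_force: 1.7
```

move_arm --pt "0 -0.003 0 0 0" --pt "0 -0.005 0 0 0" --pt "0 -0.007 0 0 0" --pt "0 -0.009 0 0 0" --pt "0 -0.011 0 0 0" --pt "0 -0.013 0 0 0" --pt "0 -0.015 0 0 0" --pt "0 -0.017 0 0 0" --pt "0 -0.019 0 0 0" --pt "0 -0.021 0 0 0" --pt "0 -0.023 0 0 0" --pt "0 -0.025 0 0 0"

```text
time: 40.6
tool_pos: [0.5401, -0.0007, 0.0283]
tcp_rot: [[-0.995, -0.099, 0.0], [-0.099, 0.995, -0.0], [-0.0, -0.0, -1.0]]
force: [-2.8, 0.2, 0.1]
opening: 0.497
grasp_force: 2.1
```

```bash
python3 look.py
```

```text
[ 0.5401 -0.0007  0.0283] [-2.8  0.2  0.1]
scene
px [260. 210.] n 464 circ [ 0.604 -0.004  0.169] mean [ 0.572 -0.019  0.023] rect [ 0.591 -0.006] [0.118 0.328] 10.7
px [254. 250.] n 274 circ [0.651 0.024 0.138] mean [0.663 0.048 0.023] rect [0.667 0.027] [0.032 0.276] 11.5
tin
px [251. 214.] n 463 circ [ 0.614 -0.003  0.031] mean [ 0.613 -0.002  0.068] rect [ 0.613 -0.002] [0.062 0.057] 43.5
side
px [263. 243.] n 293 circ [0.592 0.094 0.094] mean [0.596 0.119 0.023] rect [0.593 0.094] [0.14  0.133] 5.3
tin
px [267. 196.] n 355 circ [ 0.613 -0.001  0.032] mean [0.613 0.001 0.067] rect [ 0.614 -0.002] [0.057 0.062] 13.4
```

move_arm --pt "0 -0.001 0 0 0" --pt "0 -0.002 0 0 0" --pt "0 -0.003 0 0 0" --pt "0 -0.004 0 0 0" --pt "0 -0.005 0 0 0" --pt "0 -0.006 0 0 0" --pt "0 -0.007 0 0 0" --pt "0 -0.008 0 0 0"

```text
time: 41.5
tool_pos: [0.5479, 0.0001, 0.0283]
tcp_rot: [[-0.995, -0.099, 0.0], [-0.099, 0.995, -0.0], [-0.0, -0.0, -1.0]]
force: [-5.0, -0.4, 1.4]
opening: 0.501
grasp_force: 2.4
```

move_arm --pt "0 -0.001 0 0 0" --pt "0 -0.002 0 0 0" --pt "0 -0.003 0 0 0"

```text
time: 41.8
tool_pos: [0.5509, 0.0004, 0.0283]
tcp_rot: [[-0.995, -0.099, 0.0], [-0.099, 0.995, -0.0], [-0.0, -0.0, -1.0]]
force: [-5.0, 0.0, 2.3]
opening: 0.5
grasp_force: 2.5
```

move_arm --pt "0 -0.001 0 0 0" --pt "0 -0.002 0 0 0"

```text
time: 42.0
tool_pos: [0.5524, 0.0006, 0.0283]
tcp_rot: [[-0.995, -0.099, -0.001], [-0.099, 0.995, -0.0], [0.001, 0.0, -1.0]]
force: [-8.7, -1.0, 4.9]
opening: 0.5
grasp_force: 4.1
```

move_arm --pt "0 -0.001 0 0 0" --pt "0 -0.002 0 0 0"

```text
time: 42.2
tool_pos: [0.5524, 0.0007, 0.028]
tcp_rot: [[-0.995, -0.099, -0.005], [-0.099, 0.995, -0.001], [0.005, -0.0, -1.0]]
force: [-13.3, -3.1, 7.0]
opening: 0.503
grasp_force: 6.2
```

Contact is felt: the pose has stopped advancing and the push has risen to about 13 N. I'll hold briefly, then back off and lift.

move_arm --pt "0 -0.001 0 0 0" --pt "0 -0.001 0 0 0" --pt "0 -0.001 0 0 0" --pt "0 -0.001 0 0 0"

```text
time: 42.6
tool_pos: [0.5525, 0.0007, 0.0278]
tcp_rot: [[-0.995, -0.099, -0.006], [-0.099, 0.995, -0.001], [0.006, -0.0, -1.0]]
force: [-12.3, -2.6, 7.5]
opening: 0.501
grasp_force: 6.4
```

move_arm --pt "0 0.005 0 0 0" --pt "0 0.015 0 0 0" --pt "0 0.03 0 0 0" --pt "0 0.06 0 0 0" --pt "0 0.1 0 0 0" --pt "0 0.13 0 -0.03 0" --pt "0 0.14 0 -0.07 0" --pt "0 0.15 0 -0.12 0" --pt "0 0.15 0 -0.15 0" --pt "0 0.15 0 -0.15 0" --pt "0 0.15 0 -0.15 0"

```text
time: 43.7
tool_pos: [0.4079, -0.0142, 0.1793]
tcp_rot: [[-0.995, -0.099, 0.005], [-0.099, 0.995, -0.001], [-0.005, -0.001, -1.0]]
force: [0.6, 0.7, 0.0]
opening: 0.499
grasp_force: 0.0
```

```bash
python3 look.py; python3 - <<'E'
from h import *
for n in ('scene','side'):
    _,_,w=cloud(n)
    for nm,zl,zh,b in [('tray+rail rims',0.019,0.027,(0.53,0.6,-0.2,0.2)),('tub tins',0.06,0.075,(0.345,0.57,-0.47,-0.29))]:
        print(n,nm); blobs(w,zl,zh,amin=40,box=b)
E
ls -t pics | head -3
```

```text
[ 0.4079 -0.0142  0.1793] [0.6 0.7 0. ]
scene
px [272. 220.] n 374 circ [ 0.621 -0.001  0.169] mean [0.575 0.024 0.023] rect [ 0.619 -0.002] [0.115 0.321] 5.0
tin
px [248. 217.] n 470 circ [ 0.625 -0.002  0.031] mean [ 0.626 -0.     0.068] rect [ 0.625 -0.001] [0.061 0.057] 44.3
side
px [257. 238.] n 353 circ [0.62  0.062 0.131] mean [0.614 0.105 0.022] rect [0.62  0.062] [0.126 0.232] 5.5
tin
px [262. 195.] n 348 circ [0.626 0.001 0.032] mean [0.625 0.001 0.067] rect [0.625 0.001] [0.06  0.058] 69.2
scene tray+rail rims
px [268. 213.] n 285 circ [ 0.577 -0.007  0.161] mean [0.566 0.002 0.023] rect [ 0.574 -0.007] [0.026 0.321] 4.9
scene tub tins
px [205.  95.] n 296 circ [ 0.41  -0.379  0.033] mean [ 0.412 -0.378  0.068] rect [ 0.41  -0.379] [0.062 0.058] 26.3
px [179. 106.] n 609 circ [ 0.483 -0.399  0.068] mean [ 0.489 -0.4    0.068] rect [ 0.487 -0.403] [0.135 0.06 ] 42.8
side tray+rail rims
px [280. 226.] n 186 circ [0.588 0.016 0.146] mean [0.567 0.052 0.023] rect [0.566 0.017] [0.292 0.048] 86.1
side tub tins
px [331. 110.] n 275 circ [ 0.503 -0.398  0.054] mean [ 0.508 -0.383  0.068] rect [ 0.498 -0.39 ] [0.103 0.061] 44.1
side_437.png
scene_437.png
side_406.png
```

View pics/scene_437.png

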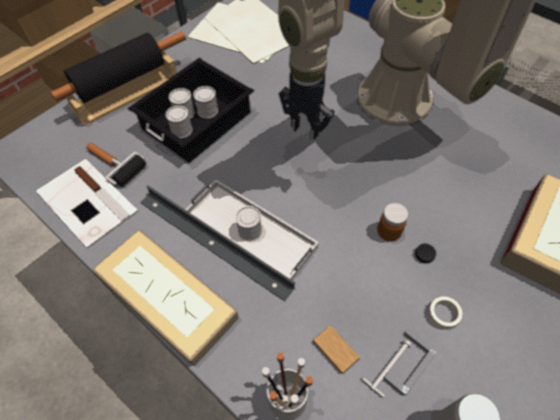

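The tray is flat against the rail with the full tin at (248,220), and three empties are in the tub near (190,108). The jar, tape, brayer, clamp and crayon box have not moved.

```bash
python3 -c "from station import ctrl; print(ctrl.hand_in())"
```

```text
the job is handed in; nothing more can be done
None
```

I sorted the four tins I found (the brief's 2 to 3 fills fit my one full tin poorly, but I saw no fifth): the full one is upright in the tray, the three empties are in the tub, the tray is against the back rail after a push of about 13 N, and the job is handed in, no verdict shown.

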